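# Fetch the small piston from behind the cans

### The job

The spray can and the solvent tin on the plywood board stand in the way of two pistons. First stand both of them upright in the shallow side tray, then take the small piston and stand it upright in the middle of the round steel dish, and only after that put the spray can back upright on the middle of the round rubber pad and the solvent tin back on the middle of the oblong pad, square with it. Leave the large piston, the wrench and the glue pot where they are, and do not knock anything over.

Things in the scene. Friction and masses are not known exactly. Their poses are not given: they have to be found in the camera images.
- spray_can: Upright spray can, 164 mm tall, 0.3 kg: bare aluminium body 56 mm in diameter up to 114 mm, sloping shoulder to 122 mm, above it a black cap 44 mm in diameter from 122 to 164 mm (firmly fixed, can be gripped). Origin at the centre of the underside, z up. At the start it stands on the round pad, close before a piston.
- solvent_tin: Upright rectangular sheet-metal solvent tin, 50 mm along its x, 76 mm along its y, 130 mm tall, 0.45 kg, closed; a black screw cap 28 mm in diameter and 14 mm high stands on its top, 18 mm to +y of the middle. Origin at the centre of the underside, z up. At the start it stands on the oblong pad, its sides parallel with the pad's, close before a piston.
- small_piston: The smaller engine piston, bare aluminium with dark ring grooves, standing crown up: 44 mm in diameter, 40 mm tall, 0.1 kg. Origin at the centre of the underside, z up. It stands on the board behind the can or the tin (on the side away from the robot), about 65 mm from its centre along the x of the pads.
- large_piston: The larger engine piston, to be left alone: same look, 60 mm in diameter, 46 mm tall. Origin at the centre of the underside, z up. It stands on the board about 85 mm beside the small one, with only about 6 to 15 mm between it and the can or tin before it.
- pad_round: Round black rubber pad let into the plywood board, 68 mm in diameter: the spray can's own place. Fixed. Origin at its centre, on the level of the board's top, 8 mm above the bench (a can on it stands at that height). z up, x across the board away from the robot, towards the pistons, y along the board. The board is 180 x 220 mm, 8 mm thick.
- pad_oblong: Oblong black rubber pad let into the same board, 62 mm along its x, 96 mm along its y: the solvent tin's own place. Fixed. Origin at its centre, on the level of the board's top, 8 mm above the bench. Axes as those of the round pad; the two pad centres are 100 mm apart along y.
- side_tray: Shallow aluminium tray, 230 mm along its x, 140 mm along its y, rim 12 mm high, walls and floor 4 mm thick; empty, fixed to the bench, left or right of the board. Origin at the centre of its underside (inner floor 4 mm above it), z up.
- dish: Round steel parts dish, fixed, on the other side of the board: 112 mm across at the rim, 16 mm high, wall 3 mm, flat inner floor about 86 mm across and 4 mm above its underside. Origin at the centre of its underside, z up.
- wrench: Steel open-ended wrench, 170 mm long, lying on the bench beyond the board. Bystander. Its length lies along its x.
- glue_pot: Closed glue pot with a white lid, 60 mm in diameter, 70 mm tall, on the bench beyond the tray or dish. Bystander. Origin at the centre of the underside.
There are look-alikes about, which are no part of the job. Leave any blue look-alike of the solvent_tin alone.

How it is judged (in metres and radians):
On the way, in this order (a step that is already met when the one before it is completed fails the run):
1. the spray can and the solvent tin both stand released in the side tray, the small piston still where it was (x of spray_can in the frame of side_tray between -0.09 and 0.09 m and y of spray_can in the frame of side_tray between -0.048 and 0.048 m and height (world z) of each of spray_can, solvent_tin below 0.012 m and angle between each of spray_can, solvent_tin's own z axis and vertical below 0.1 rad and linear speed of each of spray_can, solvent_tin below 0.03 m/s and contact force between each of spray_can, solvent_tin and the fingers below 0.3 N and x of solvent_tin in the frame of side_tray between -0.09 and 0.09 m and y of solvent_tin in the frame of side_tray between -0.048 and 0.048 m and distance of small_piston from where it was at the start of the episode below 0.02 m), for 0.2 s.
2. the small piston stands released in the dish, both cans still in the side tray (horizontal distance between small_piston and dish below 0.015 m and height (world z) of each of small_piston, spray_can, solvent_tin below 0.012 m and angle between each of small_piston, spray_can, solvent_tin's own z axis and vertical below 0.1 rad and linear speed of each of small_piston, spray_can, solvent_tin below 0.03 m/s and contact force between each of small_piston, spray_can, solvent_tin and the fingers below 0.3 N and x of spray_can in the frame of side_tray between -0.09 and 0.09 m and y of spray_can in the frame of side_tray between -0.048 and 0.048 m and x of solvent_tin in the frame of side_tray between -0.09 and 0.09 m and y of solvent_tin in the frame of side_tray between -0.048 and 0.048 m), for 0.2 s.
At the end, for the whole second after the job is handed in: The small piston stands upright in the dish within 15 mm of its middle; the spray can stands upright on the round pad and the solvent tin on the oblong pad, each within 12 mm of the pad's centre, the tin's sides within 0.2 rad of the pad's; all released and at rest (horizontal distance between small_piston and dish below 0.015 m and height (world z) of small_piston below 0.012 m and angle between each of small_piston, spray_can, solvent_tin's own z axis and vertical below 0.1 rad and linear speed of small_piston below 0.03 m/s and contact force between each of small_piston, spray_can, solvent_tin and the fingers below 0.3 N and horizontal distance between spray_can and pad_round below 0.012 m and height (world z) of each of spray_can, solvent_tin below 0.014 m and linear speed of each of spray_can, solvent_tin below 0.02 m/s and horizontal distance between solvent_tin and pad_oblong below 0.012 m and angle between the x axis of solvent_tin and the x axis of pad_oblong, either way round below 0.2 rad); the robot touches nothing.
It fails at once if the large piston is moved by more than 20 mm or tipped (distance of large_piston from where it was at the start of the episode above 0.02 m or angle between large_piston's own z axis and vertical above 0.4 rad).
It fails at once if the wrench is moved by more than 20 mm or tipped (distance of wrench from where it was at the start of the episode above 0.02 m).
It fails at once if the glue pot is moved by more than 20 mm or tipped (distance of glue_pot from where it was at the start of the episode above 0.02 m or angle between glue_pot's own z axis and vertical above 0.4 rad).
It fails at once if the spray can, the solvent tin or the small piston is knocked over (angle between any of spray_can, solvent_tin, small_piston's own z axis and vertical above 0.7 rad).
It also fails if it takes over 109 s, if anything falls off the work surface, if the arm or the gripper's body presses on something with over 40 N, if the wrist force passes 120 N, or if a joint passes its speed limit or range.

### The arm

A 6-joint arm with a two-finger parallel gripper is mounted at the origin on the work surface. World frame = base frame: x ahead of the robot, y to its left, z up, the work surface at z = 0. Lengths are in m, angles in degrees, forces in N, time in s.
With the tool pointing down it reaches from about 0.35 to 0.975 m from the base axis. Payload 7.1 kg.
Tool frame: the origin (TCP) lies at the very end of the fingers, on their centre line; the grasp point (between the pads) lies ctrl.pinch_z behind it (ctrl.pinch_z is the distance from the TCP to the grasp point, in m); z points along the fingers, y is the line along which they close (so a half turn about z gives the same grasp; the last joint's range is limited). The gripper opens to 88 mm and grips with 3 to 60 N. Pads are 20 mm wide; open, the fingers measure 115 mm over their backs; the gripper's body (75 mm by 178 mm) begins 61 mm behind the grasp point.
Start: joints at [69.901, 24.242, 93.386, -0, 62.372, -1.089], TCP at [0.204, 0.591, 0.223] pointing down, gripper open.
Joint ranges: [-172.04, 172.04], [-51.8, 120.97], [4.93, 147.93], [-75.15, 255.16], [6.16, 154.13], [-145.62, 145.62]. Speed limits (degrees/s): [136.94, 136.94, 172.46, 180, 180, 180].

### API

Orientations are given as [roll, pitch, yaw] about the fixed x, y, z axes, in that order (R = Rz(yaw) Ry(pitch) Rx(roll)).
In Python, from station import ctrl, eyes gives the robot as it stands. The module is installed in compiled form; this text tells all that it offers.
- The arm moves only by the tool step_arm, never from a script. Its arguments are lists of equal length, an entry for each row: "grip": the closure in counts, from 0 (fully open) to 255 (shut); "translation": the shift along the tool's x, y, z in units of 25 mm (1.0 is 25 mm), a list of three; "dr": the turn, a rotation vector about the tool's x, y, z in units of 6 degrees (1.0 is 6 degrees), a list of three. A call has 1 to 10 rows; each row shifts and turns the commanded pose from where the row before left it, along the tool's axes as they then stand; what a row does not reach is not made up. A row lasts 1/12 s, in which the tool goes at most 41.7 mm and 7.16 degrees, less where a joint would pass 70% of its speed; a pose out of reach is approached as far as the arm can. A call is refused whole if a number of a shift passes 1 or a number of a turn 1, either way. A call with a gripper value outside its range is refused whole. The fingers move at their own pace and stop on an object; "newtons" is the grip in N (left out, the last holds). Time passes only in rows, so rows that do not move let the fingers close. It gives the time, the measured TCP pose, the force, the opening and the grip force at its end, in the units of the state.
- ctrl.get_state(): the state, without advancing time (a new reading comes with each control period).
- eyes.get_image(name): name is "scene" or "side" or "wrist"; returns a dict with "color" (400x640x3 uint8, red, green, blue), "intrinsics" (3x3 intrinsics, pixels), "rvec" (rotation vector, rad) and "tvec" (3), from world to camera coordinates, as OpenCV has them; the wrist camera has in their place "T_tool_cam" (4x4, takes a point from camera to tool coordinates, whose origin is the TCP and whose axes are the flange's). Camera axes: x right, y down, z forward; pixel columns grow to the right and rows downward; lengths in m; the calibration is good to about 2 mm. A picture is of the moment at which its call begins: read the wrist's pose just before it. There is no depth.
- ctrl.job_done(): hands the job in; it is judged then, once.
The state is a dict: "clock": time; "qpos": joint angles; "qd": joint speeds; "joint_torque": joint torques, N m; "ee_pos": TCP position; "ee_rot": TCP orientation; "wrist_force": force on the tool from outside, world axes, zero at the start; "ft_torque": the same for the moment, N m; "gripper_width": finger opening in m; "grasp_force": force on a finger pad.
Only numpy, scipy, OpenCV 4.12 (cv2) and the standard library are available. Lean on these libraries where they do the work, as an engineer would, in place of code of your own. Each camera call takes 0.05 s, during which the arm holds its last target. There are 200 camera calls.

## Working session

There is one attempt and no reset: what is moved stays moved. The work goes in short steps, Python scripts to look and compute and a tool call to move; the robot and the scene stay as the last step left them, time stands still between calls to the robot, and variables do not carry over. Pictures are saved under pics/ and viewed, at most 14 in all, crops included, and the job is handed in when it is done.

Besides the shell and the picture viewer there is one more tool, called after ">>>" as a command line: name --argument value ..., lists and objects as JSON in quotes. step_arm: Moves the arm, as the interface text tells. Its arguments: {"type":"object","properties":{"grip":{"type":"array"},"translation":{"type":"array"},"dr":{"type":"array"},"newtons":{"type":"number"}},"required":["grip","translation","dr"]}

```bash
mkdir -p pics
cat > h.py <<'E'
import numpy as np, cv2
from station import ctrl, eyes
from scipy.spatial.transform import Rotation as R
def cam(name):
    s=ctrl.get_state(); d=eyes.get_image(name); K=np.array(d["intrinsics"])
    if name=="wrist":
        T=np.eye(4); T[:3,:3]=R.from_euler('xyz',s["ee_rot"],degrees=True).as_matrix(); T[:3,3]=s["ee_pos"]
        M=T@np.array(d["T_tool_cam"]); Rc=M[:3,:3].T; t=-Rc@M[:3,3]
    else:
        Rc=cv2.Rodrigues(np.array(d["rvec"],float))[0]; t=np.array(d["tvec"],float).ravel()
    return d["color"],K,Rc,t
def ray(c,u,v,z):
    _,K,Rc,t=c; o=-Rc.T@t; d=Rc.T@np.linalg.inv(K)@np.array([u,v,1.]); return o+d*(z-o[2])/d[2]
def px(c,p):
    _,K,Rc,t=c; q=K@(Rc@np.array(p,float)+t); return q[:2]/q[2]
def save(c,n,crop=None,s=1):
    im=c[0][:,:,::-1]
    if crop: x0,y0,x1,y1=crop; im=im[y0:y1,x0:x1]
    cv2.imwrite('pics/'+n+'.png',cv2.resize(im,None,fx=s,fy=s,interpolation=cv2.INTER_CUBIC))
E
python3 - <<'E'
from h import *
import pickle
for n in("scene","side","wrist"):
    c=cam(n); pickle.dump(c,open(n+'.pkl','wb')); save(c,n+'0',s=1.25); print(n,(-c[2].T@c[3]).round(3),c[1][0,0])
print(ctrl.get_state(),ctrl.pinch_z)
E
```

```text
scene [ 1.355 -0.303  0.79 ] 512.9781640198261
side [ 0.717 -0.632  0.802] 482.49930487405123
wrist [0.133 0.614 0.385] 320.78832564067216
{'clock': 0.15, 'qpos': array([ 6.98997819e+01,  2.42749883e+01,  9.34216116e+01, -5.99480409e-04,
        6.23732384e+01, -1.08913486e+00]), 'qd': array([ 0.0119588 , -0.13502629, -0.08874259, -0.01134287,  0.03660625,
        0.05068705]), 'joint_torque': array([-1.32577902e-04, -5.44979167e+01, -2.73922420e+01,  6.44424255e-02,
        2.04018177e-02, -1.09303885e-04]), 'ee_pos': array([0.2034252 , 0.5904975 , 0.22207195]), 'ee_rot': array([-1.79930164e+02, -7.96777297e-04,  1.60989195e+02]), 'wrist_force': array([ 0.55397066, -0.69323908, -0.02372064]), 'ft_torque': array([-0.00218434,  0.00242994,  0.00350519]), 'grasp_force': 0.0, 'gripper_width': 0.08735864538069817} 0.0187
```

View pics/scene0.png

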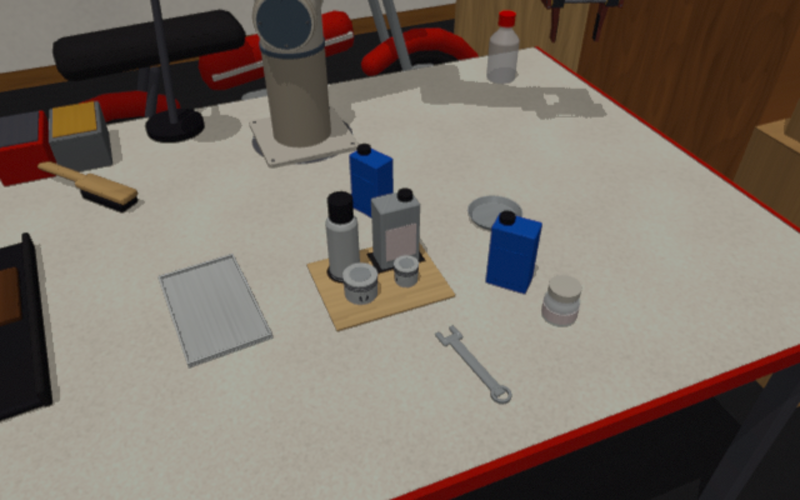

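View pics/side0.png

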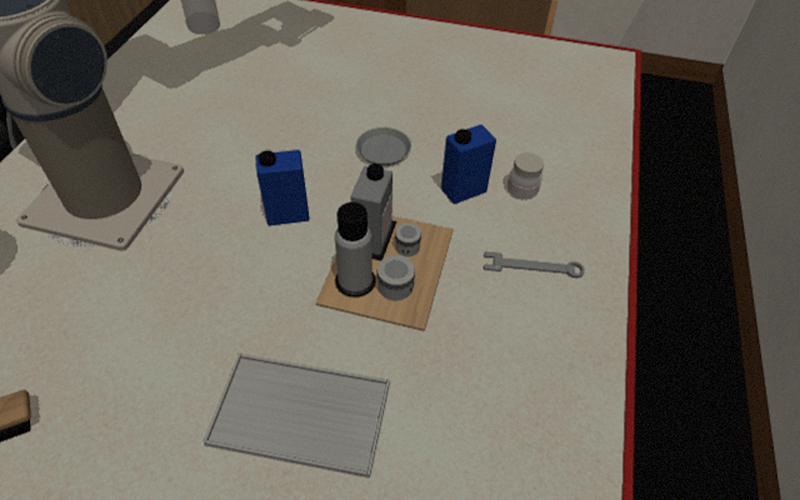

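The grey tin with a label (scene view px 397,230; side 373,210) fits the target. The blue tins (scene 370,180 and 513,250) are look-alikes, to be left alone. Next I'll check this in an enlarged crop.

Run:
```python
from h import *
import pickle
c={n:pickle.load(open(n+'.pkl','rb')) for n in("scene","side")}
save(c['side'],'side1',(200,100,380,280),3.3); save(c['scene'],'scene1',(230,100,450,265),3.6)
S=lambda n,u,v,z:ray(c[n],u/1.25,v/1.25,z)[:2].round(3)
print('board side',[S('side',*p,.008) for p in((452,229),(425,327),(317,303))])
print('board scene',[S('scene',*p,.008) for p in((307,265),(338,326),(454,293))])
print('tray side',[S('side',*p,.012) for p in((240,355),(389,380),(369,474),(206,444))])
print('tray scene',[S('scene',*p,.012) for p in((161,277),(234,256),(272,334),(189,364))])
print('dish',S('side',383,145,.016),S('scene',495,211,.016))
print('glue',S('side',528,162,.07),S('scene',565,286,.07)); print('blue',S('side',283,158,.13),S('side',470,135,.13),S('scene',370,157,.13),S('scene',515,224,.13))
print('wrench',S('side',492,262,.005),S('side',577,270,.005))
# dish edge fit
```

```text
board side [array([0.639, 0.094]), array([ 0.641, -0.12 ]), array([ 0.464, -0.124])]
board scene [array([ 0.47 , -0.122]), array([ 0.638, -0.117]), array([0.64 , 0.096])]
tray side [array([ 0.388, -0.247]), array([ 0.612, -0.226]), array([ 0.624, -0.364]), array([ 0.402, -0.385])]
tray scene [array([ 0.405, -0.376]), array([ 0.397, -0.242]), array([ 0.617, -0.224]), array([ 0.63 , -0.359])]
dish [0.461 0.269] [0.465 0.273]
glue [0.744 0.237] [0.751 0.239]
blue [0.347 0.059] [0.636 0.207] [0.35  0.051] [0.641 0.201]
wrench [0.72  0.041] [0.861 0.064]
```

View pics/side1.png

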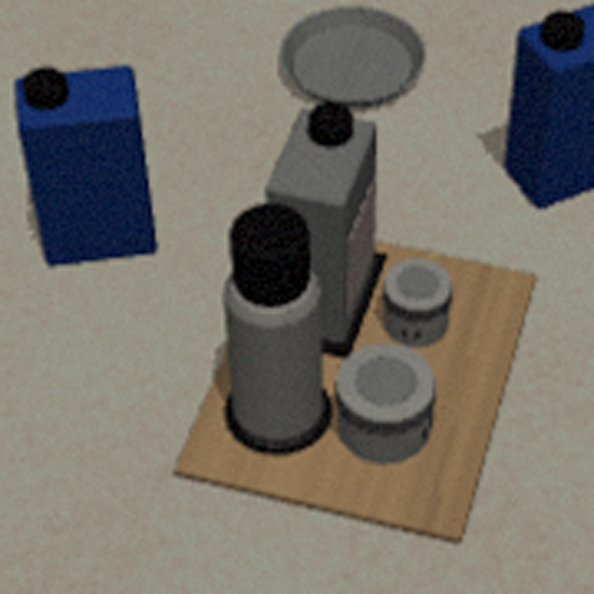

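View pics/scene1.png

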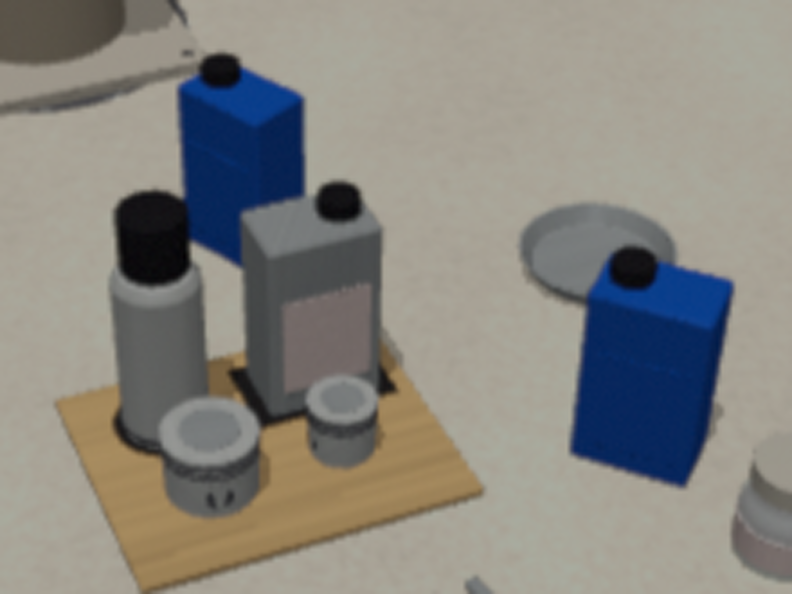

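Run:
```python
from h import *
import pickle
c={n:pickle.load(open(n+'.pkl','rb')) for n in("scene","side")}
A=lambda u,v,z:ray(c['side'],200+u/3.3,100+v/3.3,z)[:2].round(4)
B=lambda u,v,z:ray(c['scene'],230+u/3.6,100+v/3.6,z)[:2].round(4)
print('board',[A(*p,.008) for p in((536,275),(462,541),(176,473))],[B(*p,.008) for p in((57,403),(148,591),(482,491))])
print('spraycap',A(270,226,.172),B(152,210,.172))
print('padr',A(278,411,.008)); 
print('tincap',A(331,118,.152),B(339,194,.152))
print('tintop',[A(*p,.138) for p in((303,112),(375,122),(352,206),(268,192))],[B(*p,.138) for p in((243,212),(266,252),(380,228))])
print('pado',[A(*p,.008) for p in((386,256),(346,352))],[B(*p,.008) for p in((231,374),(267,421),(395,386))])
print('small',A(418,282,.048),B(342,397,.048)); print('large',A(385,377,.054),B(210,431,.054))
print('dish',A(352,56,.016),B(598,251,.016))
```

```text
board [array([0.6408, 0.0936]), array([ 0.6421, -0.1254]), array([ 0.4643, -0.1263])] [array([ 0.4697, -0.1215]), array([ 0.6473, -0.1189]), array([0.6462, 0.0945])]
spraycap [ 0.5091 -0.0618] [ 0.514  -0.0617]
padr [ 0.5092 -0.0643]
tincap [0.51   0.0522] [0.5142 0.0551]
tintop [array([0.4874, 0.0672]), array([0.5324, 0.0711]), array([ 0.5388, -0.0022]), array([ 0.4882, -0.0051])] [array([0.4909, 0.0019]), array([5.34e-01, 2.00e-04]), array([0.5378, 0.0719])]
pado [array([0.5393, 0.082 ]), array([ 0.5367, -0.0066])] [array([ 0.4855, -0.0083]), array([ 0.5372, -0.0032]), array([0.5372, 0.0856])]
small [0.5737 0.03  ] [0.5761 0.0317]
large [ 0.575  -0.0549] [ 0.5807 -0.0552]
dish [0.4623 0.266 ] [0.4681 0.2714]
```

The enlarged crops confirm it: the grey, labelled tin stands on the oblong pad with the small piston behind it (side crop 418,282), and both blue tins stand off the board. Next: rise, square the gripper (tool y along world x), and take a closer look with the wrist camera.

>>> step_arm --grip '[0,0,0,0,0,0,0,0,0,0]' --translation '[[0,0,-0.5],[0,0,-0.5],[0,0,-0.5],[0,0,-0.5],[0,0,-0.5],[0,0,-0.5],[0,0,-0.5],[0,0,-0.5],[0,0,-0.5],[0,0,-0.5]]' --dr '[[0,0,0.986],[0,0,0.986],[0,0,0.986],[0,0,0.986],[0,0,0.986],[0,0,0.986],[0,0,0.986],[0,0,0.986],[0,0,0.986],[0,0,0.986]]'

```text
clock: 0.98
ee_pos: [0.2035, 0.5906, 0.3479]
ee_rot: [-180.0, 0.0, 101.5]
wrist_force: [-0.1, 0.5, 0.6]
gripper_width: 0.0877
grasp_force: 0.0
```

>>> step_arm --grip '[0,0,0,0,0,0,0,0,0,0]' --translation '[[0,0,0],[0,0,0],[-1,0.48,0],[-1,0.48,0],[-1,0.48,0],[-1,0.48,0],[-1,0.48,0],[-1,0.48,0],[-1,0.48,0],[-1,0.48,0]]' --dr '[[0,0,0.96],[0,0,0.96],[0,0,0],[0,0,0],[0,0,0],[0,0,0],[0,0,0],[0,0,0],[0,0,0],[0,0,0]]'

```text
clock: 1.82
ee_pos: [0.3009, 0.39, 0.3475]
ee_rot: [-180.0, 0.0, 90.3]
wrist_force: [0.5, -0.9, 0.1]
gripper_width: 0.0881
grasp_force: 0.0
```

>>> step_arm --grip '[0,0,0,0,0,0,0,0,0,0]' --translation '[[-1,0.48,0],[-1,0.48,0],[-1,0.48,0],[-1,0.48,0],[-1,0.48,0],[-1,0.48,0],[-1,0.48,0],[-1,0.48,0],[-1,0.48,0],[-1,0.48,0]]' --dr '[[0,0,0],[0,0,0],[0,0,0],[0,0,0],[0,0,0],[0,0,0],[0,0,0],[0,0,0],[0,0,0],[0,0,0]]'

```text
clock: 2.65
ee_pos: [0.4222, 0.1407, 0.3476]
ee_rot: [-180.0, 0.0, 90.3]
wrist_force: [0.2, -0.1, -0.3]
gripper_width: 0.0877
grasp_force: 0.0
```

>>> step_arm --grip '[0,0,0,0,0,0,0]' --translation '[[-1,0.48,0],[-1,0.48,0],[-1,0.48,0],[-1,0.48,0],[-1,0.48,0],[0,0,0],[0,0,0]]' --dr '[[0,0,0],[0,0,0],[0,0,0],[0,0,0],[0,0,0],[0,0,0],[0,0,0]]'

```text
clock: 3.23
ee_pos: [0.4827, 0.0165, 0.3473]
ee_rot: [-179.9, -0.0, 90.2]
wrist_force: [-0.5, 0.7, 0.3]
gripper_width: 0.0876
grasp_force: 0.0
```

Run:
```python
from h import *
import pickle
c=cam('wrist'); pickle.dump(c,open('w1.pkl','wb')); save(c,'w1',s=1.25); s=ctrl.get_state(); print(s['clock'],s['ee_pos'],s['ee_rot'])
```

```text
3.2833 [0.4823227  0.01727351 0.34731031] [-1.79942380e+02 -1.74016051e-02  9.02306193e+01]
```

View pics/w1.png

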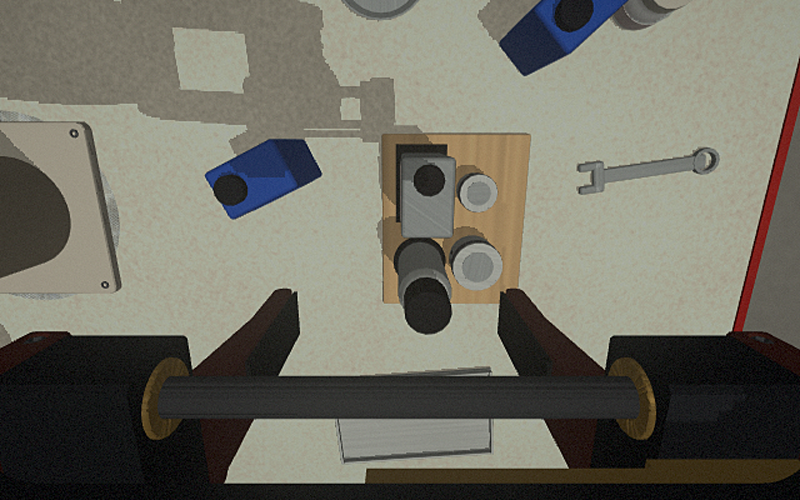

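The wrist view shows the board (corners 382,134; 530,134; 522,303), tin top (402–455, 155–237), spray cap (427,305), small piston (478,192) and large piston (477,265).

Run:
```python
from h import *
import pickle
c=pickle.load(open('w1.pkl','rb'))
W=lambda u,v,z:ray(c,u/1.25,v/1.25,z)[:2].round(4)
print('board',[W(*p,.008) for p in((382,134),(530,134),(522,303),(383,302))])
print('tin top',[W(*p,.138) for p in((402,157),(455,157),(452,238),(402,236))],'cap',W(430,179,.152))
print('pado',[W(*p,.008) for p in((397,144),(447,145),(396,221))])
print('spraycap',W(427,308,.172),'small',W(479,192,.048),'large',W(477,266,.054))
print('tray',[W(*p,.012) for p in((491,368),(491,454),(345,462))])
```

```text
board [array([0.4621, 0.0946]), array([0.6401, 0.0948]), array([ 0.6489, -0.1241]), array([ 0.4614, -0.1229])]
tin top [array([0.485 , 0.0732]), array([0.5329, 0.0733]), array([ 0.5331, -0.0021]), array([ 4.853e-01, -2.000e-04])] cap [0.5097 0.0549]
pado [array([0.4801, 0.083 ]), array([0.5407, 0.0819]), array([ 0.4789, -0.0118])]
spraycap [ 0.508  -0.0595] small [0.5745 0.0303] large [ 0.5759 -0.0571]
tray [array([ 0.6124, -0.2208]), array([ 0.6217, -0.3668]), array([ 0.4019, -0.3817])]
```

>>> step_arm --grip '[0,0,0,0,0,0,0,0,0,0]' --translation '[[0.37,0.55,0],[0.37,0.55,0],[0,0,1],[0,0,1],[0,0,1],[0,0,1],[0,0,1],[0,0,1],[0,0,0.5],[0,0,0]]' --dr '[[0,0,0],[0,0,0],[0,0,0],[0,0,0],[0,0,0],[0,0,0],[0,0,0],[0,0,0],[0,0,0],[0,0,0]]'

```text
clock: 4.12
ee_pos: [0.5074, 0.0372, 0.1824]
ee_rot: [-179.7, 0.0, 90.4]
wrist_force: [-1.3, -0.6, 0.3]
gripper_width: 0.0878
grasp_force: 0.0
```

Run:
```python
from h import *
c=cam('wrist'); save(c,'w2'); s=ctrl.get_state(); print(s['clock'],s['ee_pos'],s['ee_rot'])
```

```text
4.1667 [0.50858836 0.03711343 0.18410199] [-1.79809395e+02 -1.26774593e-03  9.03920334e+01]
```

View pics/w2.png

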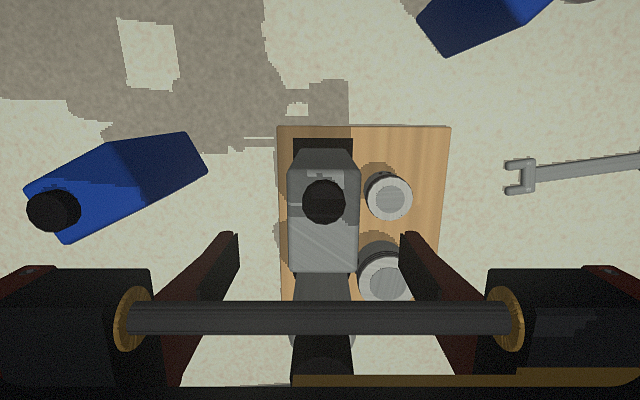

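The tin is centred between the fingers (tin 323, finger centre 320), so I'll descend and grip.

>>> step_arm --grip '[0,0,0,0,0,0,255,255,255,255]' --translation '[[0,0,0.9],[0,0,0.9],[0,0,0.9],[0,0,0.8],[0,0,0.25],[0,0,0],[0,0,0],[0,0,0],[0,0,0],[0,0,0]]' --dr '[[0,0,0],[0,0,0],[0,0,0],[0,0,0],[0,0,0],[0,0,0],[0,0,0],[0,0,0],[0,0,0],[0,0,0]]' --newtons 30

```text
clock: 5.0
ee_pos: [0.5109, 0.0361, 0.0926]
ee_rot: [179.9, -0.0, 90.3]
wrist_force: [0.6, 0.7, 0.6]
gripper_width: 0.0645
grasp_force: 0.0
```

>>> step_arm --grip '[255,255,255,255,255,255]' --translation '[[0,0,0],[0,0,0],[0,0,0],[0,0,0],[0,0,-0.3],[0,0,-0.3]]' --dr '[[0,0,0],[0,0,0],[0,0,0],[0,0,0],[0,0,0],[0,0,0]]'

```text
clock: 5.5
ee_pos: [0.5091, 0.036, 0.1062]
ee_rot: [-179.9, 0.0, 90.3]
wrist_force: [-0.2, 0.9, -4.1]
gripper_width: 0.0501
grasp_force: 30.0
```

>>> step_arm --grip '[255,255,255,255,255,255,255,255,255,255]' --translation '[[0,0,-0.5],[0,0,-0.9],[0,0,-1],[0,0,-1],[0,0,-1],[0,0,-1],[0,0,-1],[0,0,-1],[0,0,-0.7],[0,0,-0.3]]' --dr '[[0,0,0],[0,0,0],[0,0,0],[0,0,0],[0,0,0],[0,0,0],[0,0,0],[0,0,0],[0,0,0],[0,0,0]]'

```text
clock: 6.33
ee_pos: [0.5108, 0.0361, 0.3194]
ee_rot: [179.8, -0.0, 90.3]
wrist_force: [0.5, 1.1, -2.8]
gripper_width: 0.0501
grasp_force: 30.0
```

>>> step_arm --grip '[255,255,255,255,255,255,255,255,255,255]' --translation '[[-0.4,0.07,0],[-0.8,0.14,0],[-1,0.15,0],[-1,0.15,0],[-1,0.15,0],[-1,0.15,0],[-1,0.15,0],[-1,0.15,0],[-1,0.15,0],[-1,0.15,0]]' --dr '[[0,0,0],[0,0,0],[0,0,0],[0,0,0],[0,0,0],[0,0,0],[0,0,0],[0,0,0],[0,0,0],[0,0,0]]'

```text
clock: 7.17
ee_pos: [0.5453, -0.1954, 0.3142]
ee_rot: [-179.8, -0.1, 90.3]
wrist_force: [0.1, 0.6, -4.4]
gripper_width: 0.0497
grasp_force: 30.0
```

>>> step_arm --grip '[255,255,255,255,255,255,255,255,255,255]' --translation '[[-1,0.15,0],[-1,0.15,0],[-1,0.15,0],[-0.8,0.15,0],[-0.4,0.03,0],[0,0,0.5],[0,0,0.9],[0,0,1],[0,0,1],[0,0,1]]' --dr '[[0,0,0],[0,0,0],[0,0,0],[0,0,0],[0,0,0],[0,0,0],[0,0,0],[0,0,0],[0,0,0],[0,0,0]]'

```text
clock: 8.0
ee_pos: [0.5616, -0.297, 0.2037]
ee_rot: [-179.9, -0.1, 90.3]
wrist_force: [0.1, 0.1, -3.9]
gripper_width: 0.0496
grasp_force: 30.0
```

>>> step_arm --grip '[255,255,255,255,255]' --translation '[[0,0,1],[0,0,1],[0,0,0.7],[0,0,0.3],[0,0,0]]' --dr '[[0,0,0],[0,0,0],[0,0,0],[0,0,0],[0,0,0]]'

```text
clock: 8.42
ee_pos: [0.5608, -0.2967, 0.1283]
ee_rot: [-179.7, -0.2, 90.3]
wrist_force: [0.5, 0.3, -3.1]
gripper_width: 0.0497
grasp_force: 30.0
```

Run:
```python
from h import *
c=cam('side'); save(c,'s2',(120,100,440,390),2); s=ctrl.get_state(); print(s['clock'],s['ee_pos'],s['ee_rot'],s['gripper_width'])
```

```text
8.4667 [ 0.56196009 -0.29748203  0.13014393] [-1.79860858e+02 -8.81874028e-02  9.03420284e+01] 0.04980489785770057
```

View pics/s2.png

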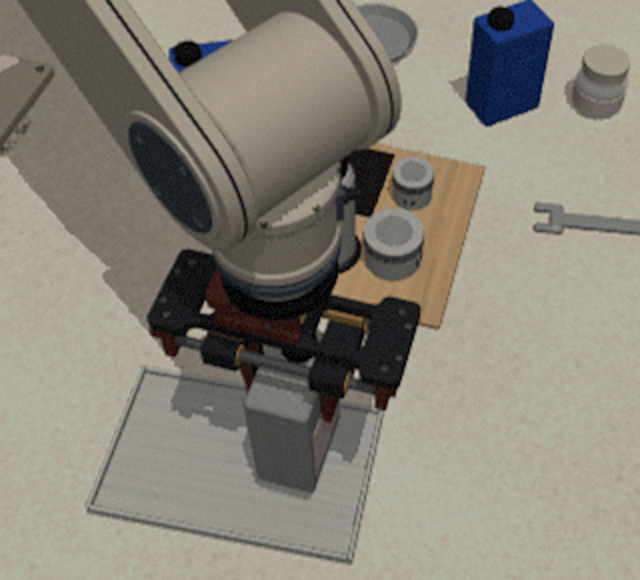

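The tin hangs upright over the tray (px 290,440) and the spray can and pistons are untouched. Lowering it now.

>>> step_arm --grip '[255,255,255,255,255,255,255,255]' --translation '[[0,0,0.4],[0,0,0.5],[0,0,0.4],[0,0,0.15],[0,0,0.06],[0,0,0.06],[0,0,0],[0,0,0]]' --dr '[[0,0,0],[0,0,0],[0,0,0],[0,0,0],[0,0,0],[0,0,0],[0,0,0],[0,0,0]]'

```text
clock: 9.13
ee_pos: [0.5631, -0.2988, 0.0925]
ee_rot: [180.0, 0.0, 90.3]
wrist_force: [0.5, -0.7, -4.0]
gripper_width: 0.0499
grasp_force: 30.0
```

>>> step_arm --grip '[255,255,255]' --translation '[[0,0,0.04],[0,0,0.04],[0,0,0]]' --dr '[[0,0,0],[0,0,0],[0,0,0]]'

```text
clock: 9.38
ee_pos: [0.5629, -0.2987, 0.0903]
ee_rot: [180.0, 0.0, 90.3]
wrist_force: [-0.4, -0.4, -3.7]
gripper_width: 0.0497
grasp_force: 30.0
```

>>> step_arm --grip '[255,255,255,255]' --translation '[[0,0,0.05],[0,0,0.05],[0,0,0],[0,0,0]]' --dr '[[0,0,0],[0,0,0],[0,0,0],[0,0,0]]'

```text
clock: 9.72
ee_pos: [0.5629, -0.2987, 0.0878]
ee_rot: [180.0, 0.0, 90.3]
wrist_force: [-1.3, -0.8, -1.3]
gripper_width: 0.0497
grasp_force: 30.0
```

>>> step_arm --grip '[255,255,255]' --translation '[[0,0,0.04],[0,0,0],[0,0,0]]' --dr '[[0,0,0],[0,0,0],[0,0,0]]'

```text
clock: 9.97
ee_pos: [0.5629, -0.2988, 0.0878]
ee_rot: [180.0, 0.0, 90.3]
wrist_force: [-3.2, 2.1, 7.2]
gripper_width: 0.0502
grasp_force: 30.0
```

>>> step_arm --grip '[0,0,0,0,0,0,0,0,0,0]' --translation '[[0,0,0],[0,0,0],[0,0,0],[0,0,0],[0,0,0],[0,0,-0.4],[0,0,-1],[0,0,-1],[0,0,-1],[0,0,-1]]' --dr '[[0,0,0],[0,0,0],[0,0,0],[0,0,0],[0,0,0],[0,0,0],[0,0,0],[0,0,0],[0,0,0],[0,0,0]]'

```text
clock: 10.8
ee_pos: [0.5628, -0.2986, 0.1985]
ee_rot: [180.0, 0.0, 90.3]
wrist_force: [0.6, -1.0, -0.7]
gripper_width: 0.0877
grasp_force: 0.0
```

>>> step_arm --grip '[0,0,0,0,0,0,0,0,0,0]' --translation '[[0,0,-1],[0,0,-1],[0,0,-1],[0,0,-1],[0,0,-0.9],[1,-0.22,0],[1,-0.22,0],[1,-0.22,0],[1,-0.22,0],[1,-0.22,0]]' --dr '[[0,0,0],[0,0,0],[0,0,0],[0,0,0],[0,0,0],[0,0,0],[0,0,0],[0,0,0],[0,0,0],[0,0,0]]'

```text
clock: 11.63
ee_pos: [0.5342, -0.1728, 0.32]
ee_rot: [180.0, 0.0, 90.3]
wrist_force: [0.5, -0.3, 0.6]
gripper_width: 0.088
grasp_force: 0.0
```

>>> step_arm --grip '[0,0,0,0,0,0,0,0,0,0]' --translation '[[1,-0.22,0],[1,-0.22,0],[1,-0.22,0],[1,-0.22,0],[0.5,-0.14,0],[0,0,1],[0,0,1],[0,0,1],[0,0,0],[0,0,0]]' --dr '[[0,0,0],[0,0,0],[0,0,0],[0,0,0],[0,0,0],[0,0,0],[0,0,0],[0,0,0],[0,0,0],[0,0,0]]'

```text
clock: 12.47
ee_pos: [0.508, -0.0616, 0.2439]
ee_rot: [-179.9, -0.0, 90.3]
wrist_force: [1.0, 0.7, 1.3]
gripper_width: 0.0879
grasp_force: 0.0
```

Run:
```python
from h import *
c=cam('side'); save(c,'s3',(120,100,440,390),2);s=ctrl.get_state(); print(s['clock'],s['ee_pos'],s['ee_rot'],s['gripper_width'])
```

```text
12.5167 [ 0.50906387 -0.06176434  0.24508352] [1.79980586e+02 7.18265033e-03 9.02976625e+01] 0.08776840321847007
```

View pics/s3.png

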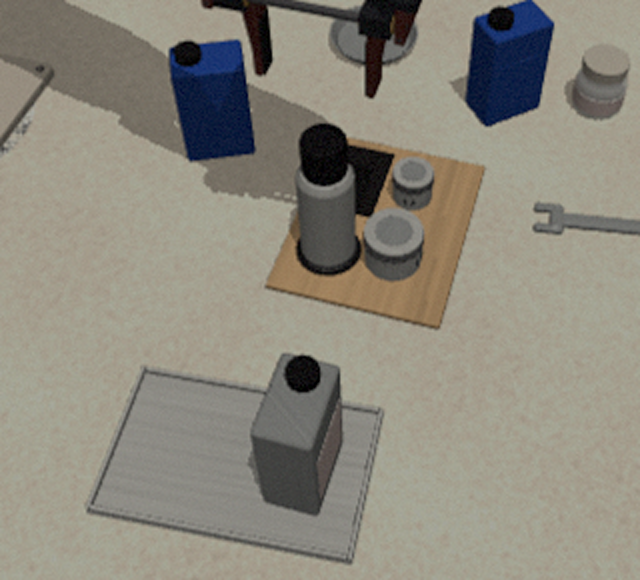

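The tin stands upright in the tray (top 300,385), and the gripper is above the spray cap. Descending onto the cap.

>>> step_arm --grip '[0,0,0,0,0,0,0,255,255,255]' --translation '[[0,0,0.9],[0,0,0.9],[0,0,0.9],[0,0,0.9],[0,0,0.7],[0,0,0.25],[0,0,0],[0,0,0],[0,0,0],[0,0,0]]' --dr '[[0,0,0],[0,0,0],[0,0,0],[0,0,0],[0,0,0],[0,0,0],[0,0,0],[0,0,0],[0,0,0],[0,0,0]]' --newtons 30

```text
clock: 13.35
ee_pos: [0.5097, -0.0616, 0.1319]
ee_rot: [179.8, 0.0, 90.3]
wrist_force: [0.6, -0.1, -0.2]
gripper_width: 0.0715
grasp_force: 0.0
```

>>> step_arm --grip '[255,255,255,255,255,255,255,255,255,255]' --translation '[[0,0,0],[0,0,0],[0,0,0],[0,0,0],[0,0,0],[0,0,0],[0,0,-0.3],[0,0,-0.3],[0,0,0],[0,0,0]]' --dr '[[0,0,0],[0,0,0],[0,0,0],[0,0,0],[0,0,0],[0,0,0],[0,0,0],[0,0,0],[0,0,0],[0,0,0]]'

```text
clock: 14.18
ee_pos: [0.5088, -0.0615, 0.1459]
ee_rot: [179.9, 0.0, 90.3]
wrist_force: [-0.0, -0.3, -4.3]
gripper_width: 0.0435
grasp_force: 30.0
```

>>> step_arm --grip '[255,255,255,255,255,255,255,255,255,255]' --translation '[[0,0,-0.5],[0,0,-1],[0,0,-1],[0,0,-1],[0,0,-0.5],[-0.4,-0.2,0],[-0.8,-0.25,0],[-1,-0.25,0],[-1,-0.25,0],[-1,-0.25,0]]' --dr '[[0,0,0],[0,0,0],[0,0,0],[0,0,0],[0,0,0],[0,0,0],[0,0,0],[0,0,0],[0,0,0],[0,0,0]]'

```text
clock: 15.02
ee_pos: [0.4774, -0.1677, 0.244]
ee_rot: [-179.9, -0.0, 90.3]
wrist_force: [0.4, 0.1, -3.8]
gripper_width: 0.0433
grasp_force: 30.0
```

>>> step_arm --grip '[255,255,255,255,255,255,255,255,255,255]' --translation '[[-1,-0.25,0],[-1,-0.25,0],[-1,-0.25,0],[-1,-0.17,0],[-1,0,0],[-0.5,0,0],[-0.2,0,0],[0,0,0.5],[0,0,0.9],[0,0,0.9]]' --dr '[[0,0,0],[0,0,0],[0,0,0],[0,0,0],[0,0,0],[0,0,0],[0,0,0],[0,0,0],[0,0,0],[0,0,0]]'

```text
clock: 15.85
ee_pos: [0.4569, -0.3087, 0.1872]
ee_rot: [180.0, 0.0, 90.3]
wrist_force: [0.3, -0.0, -3.6]
gripper_width: 0.044
grasp_force: 30.0
```

>>> step_arm --grip '[255,255,255,255,255,255,255,255]' --translation '[[0,0,0.9],[0,0,0.7],[0,0,0.3],[0,0,0.2],[0,0,0.1],[0,0,0.05],[0,0,0],[0,0,0]]' --dr '[[0,0,0],[0,0,0],[0,0,0],[0,0,0],[0,0,0],[0,0,0],[0,0,0],[0,0,0]]'

```text
clock: 16.52
ee_pos: [0.4574, -0.3095, 0.1326]
ee_rot: [179.9, 0.1, 90.3]
wrist_force: [0.4, 0.3, -3.9]
gripper_width: 0.044
grasp_force: 30.0
```

Down to contact, in small steps.

>>> step_arm --grip '[255,255,255,255,255]' --translation '[[0,0,0.06],[0,0,0.06],[0,0,0.04],[0,0,0],[0,0,0]]' --dr '[[0,0,0],[0,0,0],[0,0,0],[0,0,0],[0,0,0]]'

```text
clock: 16.93
ee_pos: [0.4569, -0.3092, 0.1277]
ee_rot: [-180.0, -0.0, 90.3]
wrist_force: [0.2, -0.6, -2.7]
gripper_width: 0.0434
grasp_force: 30.0
```

>>> step_arm --grip '[255,255,255]' --translation '[[0,0,0.04],[0,0,0],[0,0,0]]' --dr '[[0,0,0],[0,0,0],[0,0,0]]'

```text
clock: 17.18
ee_pos: [0.4569, -0.3093, 0.1267]
ee_rot: [-180.0, -0.0, 90.3]
wrist_force: [0.2, 0.2, -3.5]
gripper_width: 0.0436
grasp_force: 30.0
```

>>> step_arm --grip '[255,255,255]' --translation '[[0,0,0.03],[0,0,0],[0,0,0]]' --dr '[[0,0,0],[0,0,0],[0,0,0]]'

```text
clock: 17.43
ee_pos: [0.4572, -0.3094, 0.1265]
ee_rot: [180.0, 0.0, 90.3]
wrist_force: [-1.1, 0.2, 4.3]
gripper_width: 0.0433
grasp_force: 30.0
```

>>> step_arm --grip '[255,255,255]' --translation '[[0,0,0.03],[0,0,0],[0,0,0]]' --dr '[[0,0,0],[0,0,0],[0,0,0]]'

```text
clock: 17.68
ee_pos: [0.4575, -0.3096, 0.1264]
ee_rot: [179.9, 0.0, 90.3]
wrist_force: [-1.0, 2.3, 10.0]
gripper_width: 0.0437
grasp_force: 30.0
```

>>> step_arm --grip '[0,0,0,0,0,0,0,0,0,0]' --translation '[[0,0,0],[0,0,0],[0,0,0],[0,0,0],[0,0,0],[0,0,0],[0,0,-0.4],[0,0,-1],[0,0,-1],[0,0,-1]]' --dr '[[0,0,0],[0,0,0],[0,0,0],[0,0,0],[0,0,0],[0,0,0],[0,0,0],[0,0,0],[0,0,0],[0,0,0]]'

```text
clock: 18.52
ee_pos: [0.4567, -0.3091, 0.2116]
ee_rot: [-180.0, -0.0, 90.3]
wrist_force: [0.6, 0.3, 0.8]
gripper_width: 0.0878
grasp_force: 0.0
```

>>> step_arm --grip '[0,0,0,0,0,0,0,0,0,0]' --translation '[[0,0,-1],[0.5,0,0],[1,0.3,0],[1,0.4,0],[1,0.4,0],[1,0.4,0],[1,0.4,0],[1,0.4,0],[1,0.4,0],[1,0.4,0]]' --dr '[[0,0,0],[0,0,0],[0,0,0],[0,0,0],[0,0,0],[0,0,0],[0,0,0],[0,0,0],[0,0,0],[0,0,0]]'

```text
clock: 19.35
ee_pos: [0.5332, -0.0946, 0.2352]
ee_rot: [-180.0, -0.0, 90.3]
wrist_force: [0.3, -0.2, 0.3]
gripper_width: 0.0876
grasp_force: 0.0
```

>>> step_arm --grip '[0,0,0,0,0,0,0,0,0]' --translation '[[1,0.4,0],[1,0.4,0],[1,0.4,0],[1,0.4,0],[0.7,0.02,0],[0.4,0,0],[0,0,0.5],[0,0,0],[0,0,0]]' --dr '[[0,0,0],[0,0,0],[0,0,0],[0,0,0],[0,0,0],[0,0,0],[0,0,0],[0,0,0],[0,0,0]]'

```text
clock: 20.1
ee_pos: [0.5721, 0.0313, 0.2222]
ee_rot: [-179.9, 0.0, 90.3]
wrist_force: [0.9, -0.7, -0.1]
gripper_width: 0.0882
grasp_force: 0.0
```

Run:
```python
from h import *
import pickle
c=cam('wrist'); pickle.dump(c,open('w3.pkl','wb'));save(c,'w3',s=1.25); s=ctrl.get_state(); print(s['clock'],s['ee_pos'],s['ee_rot'])
c=cam('side'); pickle.dump(c,open('s4.pkl','wb')); save(c,'s4',(120,100,440,390),2)
```

```text
20.15 [0.57261519 0.03103579 0.22270619] [-1.79954979e+02  8.21538005e-03  9.02894464e+01]
```

View pics/w3.png

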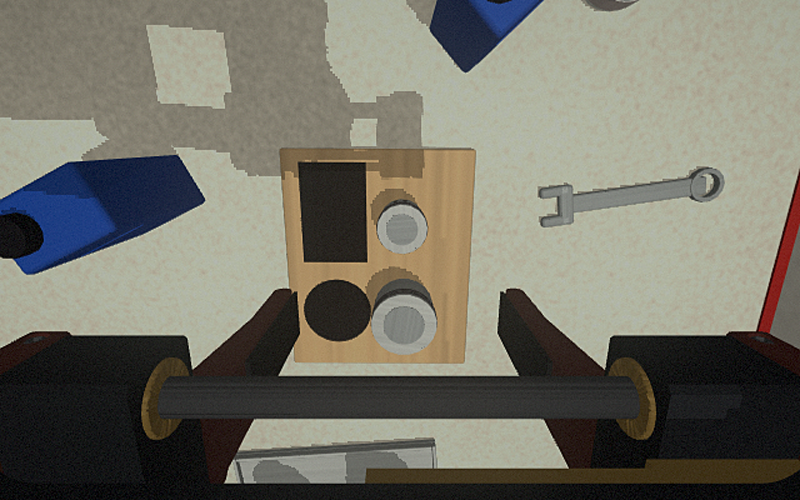

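View pics/s4.png

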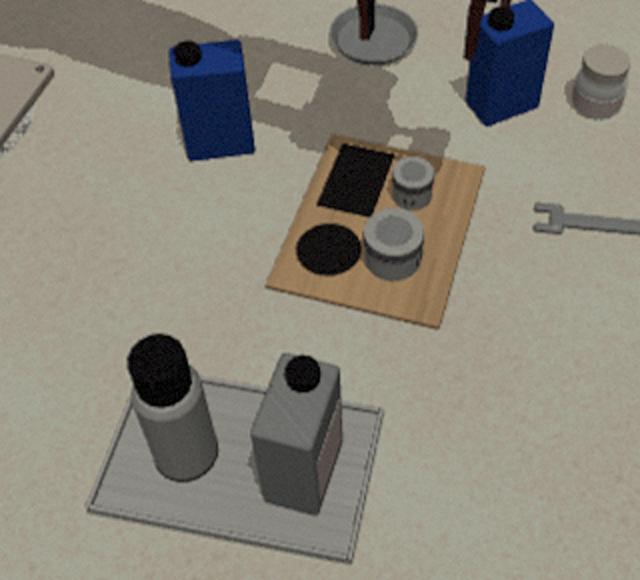

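Both cans stand upright in the tray (side view: can 175,410; tin 300,430), and the pads and both pistons are in clear view (wrist view: small 402,228; round pad 337,310; oblong pad 299–366, 162–262). Now measuring the pads, the small piston and the dish.

Run:
```python
from h import *
import pickle
for n in('w3','s4'):
    c=pickle.load(open(n+'.pkl','rb')); im=c[0].max(2)
    m=((im<45)*255).astype(np.uint8)
    m=cv2.morphologyEx(m,cv2.MORPH_OPEN,np.ones((3,3)))
    N,lab,st,ce=cv2.connectedComponentsWithStats(m)
    for i in range(1,N):
        x,y,w,h,a=st[i]
        if 300<a<9000 and y+h<300:
            pts=np.argwhere(lab==i)[:,::-1]; P=np.array([ray(c,u,v,.008)[:2] for u,v in pts])*1000
            r=cv2.minAreaRect(P.astype(np.float32)); print(n,ce[i].round(),a,'centroid',P.mean(0).round(1),'rect',np.round(r[0],1),np.round(r[1],1),round(r[2],1))
c=pickle.load(open('w3.pkl','rb'))
print('small',ray(c,402/1.25,229/1.25,.048)[:2].round(4),'large',ray(c,404/1.25,322/1.25,.054)[:2].round(4))
for n in('scene','side'):
    c=pickle.load(open(n+'.pkl','rb'));
```

```text
w3 [266. 169.] 3765 centroid [509.   37.2] rect [509.   35.6] [61.6 94. ] 0.0
w3 [ 15. 188.] 1039 centroid [204.   12.2] rect [206.    9.8] [48.6 39.9] 75.3
w3 [269. 248.] 1859 centroid [508.1 -64.2] rect [508.7 -65.2] [66.4 65.2] 89.1
s4 [102.  25.] 622 centroid [-259.1  512.4] rect [-261.2  513.3] [ 38.5 324.9] 0.2
s4 [330.  66.] 4228 centroid [460.9 509.1] rect [465.  497.3] [306.5 460.1] 0.2
s4 [ 9. 73.] 660 centroid [-369.7  221.8] rect [-380.1  243.1] [ 54.5 215.5] 38.1
s4 [50. 88.] 319 centroid [-220.8  194.9] rect [-221.   203.1] [170.5  56.9] 55.2
s4 [298. 190.] 863 centroid [508.4  35.5] rect [508.2  36.8] [59.7 93.4] 0.4
s4 [284. 224.] 620 centroid [508.3 -63.5] rect [507.9 -62.5] [62.2 62.3] 16.6
small [0.5742 0.0291] large [ 0.5765 -0.0554]
```

>>> step_arm --grip '[0,0,0,0,0,0,0,0,0,0]' --translation '[[-0.03,0.04,0.5],[0,0,1],[0,0,1],[0,0,1],[0,0,1],[0,0,1],[0,0,1],[0,0,0.5],[0,0,0],[0,0,0]]' --dr '[[0,0,0],[0,0,0],[0,0,0],[0,0,0],[0,0,0],[0,0,0],[0,0,0],[0,0,0],[0,0,0],[0,0,0]]' --newtons 25

```text
clock: 21.03
ee_pos: [0.5739, 0.0303, 0.0474]
ee_rot: [-179.9, 0.0, 90.3]
wrist_force: [-0.0, 0.4, 0.9]
gripper_width: 0.0878
grasp_force: 0.0
```

>>> step_arm --grip '[0,0,0,0,255,255,255,255,255,255]' --translation '[[0,0,0.6],[0,0,0.35],[0,0,0.15],[0,0,0],[0,0,0],[0,0,0],[0,0,0],[0,0,0],[0,0,0],[0,0,0]]' --dr '[[0,0,0],[0,0,0],[0,0,0],[0,0,0],[0,0,0],[0,0,0],[0,0,0],[0,0,0],[0,0,0],[0,0,0]]'

```text
clock: 21.87
ee_pos: [0.5742, 0.0307, 0.0204]
ee_rot: [180.0, 0.0, 90.3]
wrist_force: [-0.3, 0.8, -0.4]
gripper_width: 0.051
grasp_force: 0.0
```

>>> step_arm --grip '[255,255,255,255]' --translation '[[0,0,0],[0,0,0],[0,0,0],[0,0,0]]' --dr '[[0,0,0],[0,0,0],[0,0,0],[0,0,0]]'

```text
clock: 22.2
ee_pos: [0.5742, 0.0307, 0.0203]
ee_rot: [180.0, -0.0, 90.3]
wrist_force: [-1.0, -0.5, 1.9]
gripper_width: 0.0435
grasp_force: 25.0
```

>>> step_arm --grip '[255,255,255,255,255,255,255,255,255,255]' --translation '[[0,0,-0.4],[0,0,-0.8],[0,0,-1],[0,0,-1],[0,0,-1],[0,0,-1],[0,0,-1],[0,0,-0.6],[0.5,-0.3,0],[0.9,-0.6,0]]' --dr '[[0,0,0],[0,0,0],[0,0,0],[0,0,0],[0,0,0],[0,0,0],[0,0,0],[0,0,0],[0,0,0],[0,0,0]]'

```text
clock: 23.03
ee_pos: [0.5525, 0.065, 0.1914]
ee_rot: [179.8, -0.0, 90.2]
wrist_force: [-1.1, 0.1, -0.9]
gripper_width: 0.0434
grasp_force: 25.0
```

>>> step_arm --grip '[255,255,255,255,255,255,255,255,255,255]' --translation '[[1,-0.65,0],[1,-0.65,0],[1,-0.65,0],[1,-0.65,0],[0.8,-0.5,0],[0.4,-0.26,0],[0.2,-0.1,0],[0,0,0],[0,0,0],[0,0,0]]' --dr '[[0,0,0],[0,0,0],[0,0,0],[0,0,0],[0,0,0],[0,0,0],[0,0,0],[0,0,0],[0,0,0],[0,0,0]]'

```text
clock: 23.87
ee_pos: [0.4647, 0.1994, 0.1901]
ee_rot: [180.0, 0.0, 90.3]
wrist_force: [0.7, -0.7, -0.3]
gripper_width: 0.0434
grasp_force: 25.0
```

Run:
```python
from h import *
import pickle
c=cam('wrist'); pickle.dump(c,open('w5.pkl','wb'));save(c,'w5',s=1.25); s=ctrl.get_state(); print(s['clock'],s['ee_pos'],s['ee_rot'],s['gripper_width'])
g=cv2.GaussianBlur(cv2.cvtColor(c[0],cv2.COLOR_RGB2GRAY),(5,5),1)
h=cv2.HoughCircles(g,cv2.HOUGH_GRADIENT,1.2,30,param1=60,param2=30,minRadius=25,maxRadius=120)
for u,v,r in (h[0] if h is not None else [])[:6]: print(u,v,r,ray(c,u,v,.016)[:2].round(4),ray(c,u,v,.004)[:2].round(4))
```

```text
23.9167 [0.464755   0.19925965 0.1900649 ] [1.79997402e+02 9.60683365e-03 9.02393093e+01] 0.04360773348302456
315.0 111.00001 54.520004 [0.46   0.2719] [0.4599 0.2719]
318.6 329.40002 104.8 [0.4645 0.0135] [0.4646 0.0043]
318.6 283.80002 51.64 [0.4643 0.0762] [0.4643 0.0692]
318.6 247.8 39.04 [0.4641 0.122 ] [0.4642 0.1167]
346.2 300.6 74.2 [0.4974 0.0538] [0.4986 0.0461]
349.80002 270.6 76.72 [0.5005 0.0935] [0.5018 0.0871]
```

View pics/w5.png

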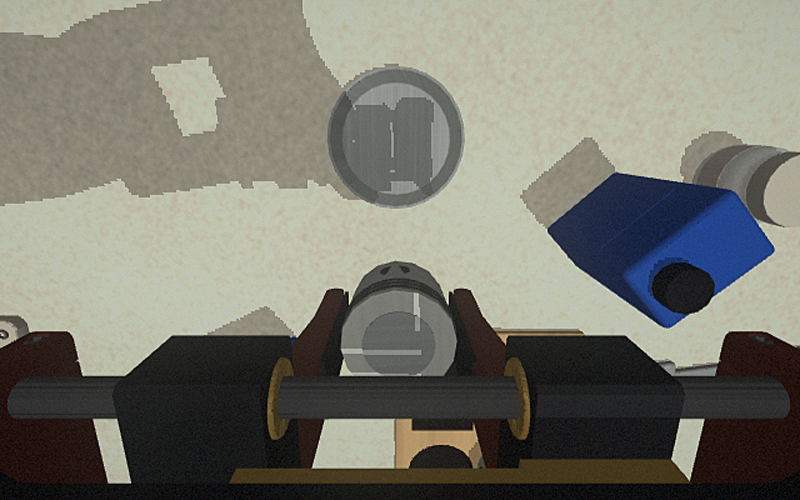

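The dish is clearly seen (outline 328–464 × 66–208, centre about 0.462, 0.272), and the piston is held straight.

>>> step_arm --grip '[255,255,255,255,255,255,255,255,255,255]' --translation '[[0.5,-0.11,0],[0.8,0,0],[0.8,0,0],[0.5,0,0],[0.3,0,0],[0,0,0.5],[0,0,0.9],[0,0,1],[0,0,1],[0,0,1]]' --dr '[[0,0,0],[0,0,0],[0,0,0],[0,0,0],[0,0,0],[0,0,0],[0,0,0],[0,0,0],[0,0,0],[0,0,0]]'

```text
clock: 24.75
ee_pos: [0.4612, 0.2724, 0.0792]
ee_rot: [180.0, -0.0, 90.3]
wrist_force: [-0.2, -0.6, -1.9]
gripper_width: 0.0435
grasp_force: 25.0
```

>>> step_arm --grip '[255,255,255,255,255,255,255]' --translation '[[0,0,0.9],[0,0,0.6],[0,0,0.5],[0,0,0.2],[0,0,0.1],[0,0,0],[0,0,0]]' --dr '[[0,0,0],[0,0,0],[0,0,0],[0,0,0],[0,0,0],[0,0,0],[0,0,0]]'

```text
clock: 25.33
ee_pos: [0.4616, 0.2728, 0.0234]
ee_rot: [179.9, -0.0, 90.3]
wrist_force: [0.0, 0.1, -1.7]
gripper_width: 0.0431
grasp_force: 25.0
```

>>> step_arm --grip '[255,255,255,255,255]' --translation '[[0,0,0.1],[0,0,0.08],[0,0,0.05],[0,0,0],[0,0,0]]' --dr '[[0,0,0],[0,0,0],[0,0,0],[0,0,0],[0,0,0]]'

```text
clock: 25.75
ee_pos: [0.461, 0.2725, 0.017]
ee_rot: [180.0, -0.0, 90.3]
wrist_force: [0.2, 0.0, -0.3]
gripper_width: 0.0435
grasp_force: 25.0
```

>>> step_arm --grip '[255,255,255]' --translation '[[0,0,0.04],[0,0,0],[0,0,0]]' --dr '[[0,0,0],[0,0,0],[0,0,0]]'

```text
clock: 26.0
ee_pos: [0.4612, 0.2727, 0.0163]
ee_rot: [180.0, -0.0, 90.3]
wrist_force: [-0.5, 0.3, 4.5]
gripper_width: 0.0437
grasp_force: 25.0
```

Contact. I'll open partway to stay clear of the dish wall, then rise.

>>> step_arm --grip '[82,82,82,82,82]' --translation '[[0,0,0],[0,0,0],[0,0,0],[0,0,0],[0,0,0]]' --dr '[[0,0,0],[0,0,0],[0,0,0],[0,0,0],[0,0,0]]'

```text
clock: 26.42
ee_pos: [0.461, 0.2725, 0.0158]
ee_rot: [-180.0, 0.0, 90.3]
wrist_force: [-0.4, -0.2, -0.2]
gripper_width: 0.0598
grasp_force: 0.0
```

>>> step_arm --grip '[82,82,82,82,0,0,0,0,0,0]' --translation '[[0,0,-0.3],[0,0,-0.7],[0,0,-1],[0,0,-1],[0,0,-1],[0,0,-1],[0,0,-1],[0,0,-1],[0,0,-1],[0,0,-0.5]]' --dr '[[0,0,0],[0,0,0],[0,0,0],[0,0,0],[0,0,0],[0,0,0],[0,0,0],[0,0,0],[0,0,0],[0,0,0]]'

```text
clock: 27.25
ee_pos: [0.462, 0.2731, 0.2321]
ee_rot: [179.8, -0.1, 90.3]
wrist_force: [0.1, 0.6, 0.2]
gripper_width: 0.0877
grasp_force: 0.0
```

Run:
```python
from h import *
import pickle
c=cam('wrist'); pickle.dump(c,open('w6.pkl','wb'));save(c,'w6',s=1.25); s=ctrl.get_state(); print(s['clock'],s['ee_pos'],s['ee_rot'],s['gripper_width'])
c=cam('side'); pickle.dump(c,open('s6.pkl','wb'))
A=lambda u,v,z:ray(c,120+u/2,100+v/2,z)[:2].round(4)
# from earlier s4 view: tin top corners & cap, spray cap top
print('tin top',[A(*p,.134) for p in((284,354),(341,365),(312,441),(253,430))],'cap',A(302,368,.148),'spray',A(158,350,.168))
```

```text
27.3 [0.46280107 0.2735537  0.23344974] [179.65716454  -0.19117804  90.30928352] 0.08803794840511824
tin top [array([ 0.5401, -0.2643]), array([ 0.5867, -0.2613]), array([ 0.5852, -0.3293]), array([ 0.5397, -0.3331])] cap [ 0.5613 -0.2799] spray [ 0.4564 -0.3061]
```

View pics/w6.png

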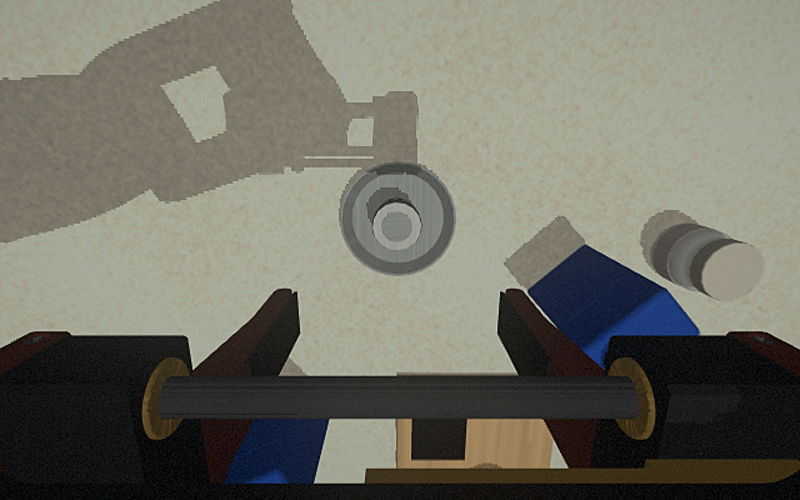

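The piston stands upright, centred in the dish (397,227; dish centre 397,218 at a lower height). Now I'll bring the spray can back.

>>> step_arm --grip '[0,0,0,0,0,0,0,0,0,0]' --translation '[[-0.6,0,0],[-1,0,0],[-1,0,0],[-1,0,0],[-1,0,0],[-1,0,0],[-1,0,0],[-1,0,0],[-1,0,0],[-1,0,0]]' --dr '[[0,0,0],[0,0,0],[0,0,0],[0,0,0],[0,0,0],[0,0,0],[0,0,0],[0,0,0],[0,0,0],[0,0,0]]'

```text
clock: 28.18
ee_pos: [0.4606, 0.0306, 0.2269]
ee_rot: [-179.8, 0.0, 90.3]
wrist_force: [-0.0, 0.6, 0.3]
gripper_width: 0.088
grasp_force: 0.0
```

>>> step_arm --grip '[0,0,0,0,0,0,0,0,0,0]' --translation '[[-1,0,0],[-1,0,0],[-1,0,0],[-1,0,0],[-1,0,0],[-1,0,0],[-1,0,0],[-1,0,0],[-1,0,0],[-1,0,0]]' --dr '[[0,0,0],[0,0,0],[0,0,0],[0,0,0],[0,0,0],[0,0,0],[0,0,0],[0,0,0],[0,0,0],[0,0,0]]'

```text
clock: 29.02
ee_pos: [0.4617, -0.2187, 0.2267]
ee_rot: [-179.8, -0.1, 90.3]
wrist_force: [0.0, 0.3, 0.8]
gripper_width: 0.0875
grasp_force: 0.0
```

>>> step_arm --grip '[0,0,0,0,0,0,0]' --translation '[[-1,-0.1,0],[-1,-0.1,0],[-1,-0.1,0],[-0.5,0,0],[-0.2,0,0],[0,0,0],[0,0,0]]' --dr '[[0,0,0],[0,0,0],[0,0,0],[0,0,0],[0,0,0],[0,0,0],[0,0,0]]'

```text
clock: 29.6
ee_pos: [0.4561, -0.3092, 0.2277]
ee_rot: [-179.9, -0.1, 90.3]
wrist_force: [-0.4, 0.7, -0.8]
gripper_width: 0.0879
grasp_force: 0.0
```

>>> step_arm --grip '[0,0,0,0,0,0,0,255,255,255]' --translation '[[0,0.03,0.5],[0,0,1],[0,0,1],[0,0,0.9],[0,0,0.4],[0,0,0.22],[0,0,0],[0,0,0],[0,0,0],[0,0,0]]' --dr '[[0,0,0],[0,0,0],[0,0,0],[0,0,0],[0,0,0],[0,0,0],[0,0,0],[0,0,0],[0,0,0],[0,0,0]]' --newtons 30

```text
clock: 30.43
ee_pos: [0.4581, -0.3104, 0.1292]
ee_rot: [179.9, 0.1, 90.3]
wrist_force: [0.8, 0.3, -0.1]
gripper_width: 0.0713
grasp_force: 0.0
```

>>> step_arm --grip '[255,255,255,255,255,255,255,255,255,255]' --translation '[[0,0,0],[0,0,0],[0,0,0],[0,0,0],[0,0,0],[0,0,0],[0,0,0],[0,0,-0.3],[0,0,-0.3],[0,0,0]]' --dr '[[0,0,0],[0,0,0],[0,0,0],[0,0,0],[0,0,0],[0,0,0],[0,0,0],[0,0,0],[0,0,0],[0,0,0]]'

```text
clock: 31.27
ee_pos: [0.4579, -0.3103, 0.1442]
ee_rot: [179.9, 0.1, 90.3]
wrist_force: [0.2, 0.6, -3.4]
gripper_width: 0.044
grasp_force: 30.0
```

>>> step_arm --grip '[255,255,255,255,255,255,255,255,255,255]' --translation '[[0,0,-0.5],[0,0,-1],[0,0,-1],[0,0,-1],[0,0,-0.5],[0.4,0,0],[0.8,0,0],[1,0.1,0],[1,0.3,0],[1,0.3,0]]' --dr '[[0,0,0],[0,0,0],[0,0,0],[0,0,0],[0,0,0],[0,0,0],[0,0,0],[0,0,0],[0,0,0],[0,0,0]]'

```text
clock: 32.1
ee_pos: [0.4731, -0.2029, 0.2416]
ee_rot: [-179.9, -0.1, 90.3]
wrist_force: [0.4, -0.2, -2.8]
gripper_width: 0.0436
grasp_force: 30.0
```

>>> step_arm --grip '[255,255,255,255,255,255,255,255,255,255]' --translation '[[1,0.3,0],[1,0.3,0],[1,0.3,0],[1,0.3,0],[0.9,0.1,0],[0.5,0.07,0],[0.17,0,0],[0,0,0.5],[0,0,0.9],[0,0,0.9]]' --dr '[[0,0,0],[0,0,0],[0,0,0],[0,0,0],[0,0,0],[0,0,0],[0,0,0],[0,0,0],[0,0,0],[0,0,0]]'

```text
clock: 32.93
ee_pos: [0.5079, -0.066, 0.1851]
ee_rot: [179.9, 0.0, 90.3]
wrist_force: [-1.1, -0.3, -3.3]
gripper_width: 0.0433
grasp_force: 30.0
```

>>> step_arm --grip '[255,255,255,255,255,255,255]' --translation '[[0,0,0.8],[0,0,0.4],[0,0,0.2],[0,0,0.2],[0,0,0.1],[0,0,0],[0,0,0]]' --dr '[[0,0,0],[0,0,0],[0,0,0],[0,0,0],[0,0,0],[0,0,0],[0,0,0]]'

```text
clock: 33.52
ee_pos: [0.5084, -0.0656, 0.1436]
ee_rot: [179.9, 0.0, 90.3]
wrist_force: [-0.9, 0.1, -3.5]
gripper_width: 0.0438
grasp_force: 30.0
```

>>> step_arm --grip '[255,255,255,255,255,255,255]' --translation '[[0,0,0.12],[0,0,0.12],[0,0,0.08],[0,0,0.05],[0,0,0.03],[0,0,0],[0,0,0]]' --dr '[[0,0,0],[0,0,0],[0,0,0],[0,0,0],[0,0,0],[0,0,0],[0,0,0]]'

```text
clock: 34.1
ee_pos: [0.5079, -0.0655, 0.1329]
ee_rot: [-180.0, 0.0, 90.3]
wrist_force: [-0.1, 0.2, -4.8]
gripper_width: 0.0437
grasp_force: 30.0
```

>>> step_arm --grip '[255,255,255]' --translation '[[0,0,0.04],[0,0,0],[0,0,0]]' --dr '[[0,0,0],[0,0,0],[0,0,0]]'

```text
clock: 34.35
ee_pos: [0.5081, -0.0655, 0.1321]
ee_rot: [180.0, 0.0, 90.3]
wrist_force: [0.5, 0.0, -1.7]
gripper_width: 0.044
grasp_force: 30.0
```

>>> step_arm --grip '[255,255,255]' --translation '[[0,0,0.03],[0,0,0],[0,0,0]]' --dr '[[0,0,0],[0,0,0],[0,0,0]]'

```text
clock: 34.6
ee_pos: [0.5082, -0.0655, 0.1321]
ee_rot: [180.0, 0.0, 90.3]
wrist_force: [-1.1, 1.2, 7.1]
gripper_width: 0.0434
grasp_force: 30.0
```

>>> step_arm --grip '[0,0,0,0,0,0,0,0,0,0]' --translation '[[0,0,0],[0,0,0],[0,0,0],[0,0,0],[0,0,0],[0,0,0],[0,0,-0.4],[0,0,-1],[0,0,-1],[0,0,-1]]' --dr '[[0,0,0],[0,0,0],[0,0,0],[0,0,0],[0,0,0],[0,0,0],[0,0,0],[0,0,0],[0,0,0],[0,0,0]]'

```text
clock: 35.43
ee_pos: [0.5076, -0.0654, 0.2176]
ee_rot: [-180.0, -0.0, 90.3]
wrist_force: [1.1, -0.7, -0.1]
gripper_width: 0.088
grasp_force: 0.0
```

>>> step_arm --grip '[0,0,0,0,0,0,0,0,0,0]' --translation '[[0,0,-1],[-0.7,0.1,0],[-1,0.25,0],[-1,0.25,0],[-1,0.25,0],[-1,0.25,0],[-1,0.25,0],[-1,0.25,0],[-1,0.25,0],[-1,0.25,0]]' --dr '[[0,0,0],[0,0,0],[0,0,0],[0,0,0],[0,0,0],[0,0,0],[0,0,0],[0,0,0],[0,0,0],[0,0,0]]'

```text
clock: 36.27
ee_pos: [0.5616, -0.284, 0.242]
ee_rot: [180.0, 0.0, 90.3]
wrist_force: [0.4, 0.3, -0.3]
gripper_width: 0.0876
grasp_force: 0.0
```

>>> step_arm --grip '[0,0,0,0,0]' --translation '[[-0.4,0,0],[-0.2,0,0],[0,0,0],[0,0,0],[0,0,0]]' --dr '[[0,0,0],[0,0,0],[0,0,0],[0,0,0],[0,0,0]]'

```text
clock: 36.68
ee_pos: [0.5613, -0.2964, 0.2413]
ee_rot: [-180.0, -0.0, 90.4]
wrist_force: [0.5, 0.4, -0.1]
gripper_width: 0.088
grasp_force: 0.0
```

Run:
```python
from h import *
c=cam('side'); save(c,'s7',(120,100,440,390),2); s=ctrl.get_state(); print(s['clock'],s['ee_pos'],s['ee_rot'],s['gripper_width'])
```

```text
36.7333 [ 0.56145177 -0.29645753  0.2413539 ] [-1.79989449e+02 -1.78067040e-02  9.03681659e+01] 0.08753727369488672
```

View pics/s7.png

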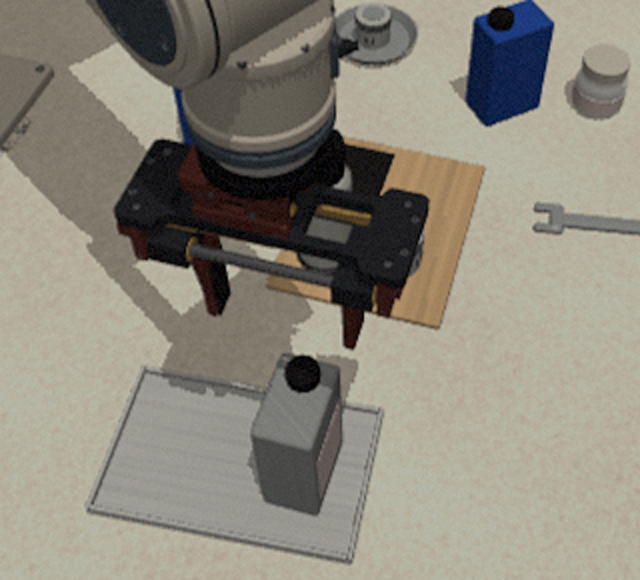

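The tin is alone in the tray (300,430), the piston is in the dish (373,20), and the can is behind the gripper on its pad. Picking up the tin.

>>> step_arm --grip '[0,0,0,0,0,0,0,0,0,255]' --translation '[[-0.09,0.05,0.5],[0,0,1],[0,0,1],[0,0,1],[0,0,1],[0,0,0.9],[0,0,0.4],[0,0,0.2],[0,0,0],[0,0,0]]' --dr '[[0,0,0],[0,0,0],[0,0,0],[0,0,0],[0,0,0],[0,0,0],[0,0,0],[0,0,0],[0,0,0],[0,0,0]]' --newtons 30

```text
clock: 37.57
ee_pos: [0.5635, -0.3, 0.0919]
ee_rot: [179.9, 0.0, 90.3]
wrist_force: [0.8, 0.4, 1.1]
gripper_width: 0.084
grasp_force: 0.0
```

>>> step_arm --grip '[255,255,255,255,255,255,255,255,255,255]' --translation '[[0,0,0],[0,0,0],[0,0,0],[0,0,0],[0,0,0],[0,0,0],[0,0,0],[0,0,-0.3],[0,0,-0.3],[0,0,0]]' --dr '[[0,0,0],[0,0,0],[0,0,0],[0,0,0],[0,0,0],[0,0,0],[0,0,0],[0,0,0],[0,0,0],[0,0,0]]'

```text
clock: 38.4
ee_pos: [0.5635, -0.3003, 0.1075]
ee_rot: [179.9, 0.0, 90.3]
wrist_force: [0.5, -0.9, -3.7]
gripper_width: 0.0497
grasp_force: 30.0
```

>>> step_arm --grip '[255,255,255,255,255,255,255,255,255,255]' --translation '[[0,0,-0.5],[0,0,-1],[0,0,-1],[0,0,-1],[0,0,-1],[0,0,-1],[0,0,-1],[0,0,-1],[0,0,-0.7],[0,0,-0.3]]' --dr '[[0,0,0],[0,0,0],[0,0,0],[0,0,0],[0,0,0],[0,0,0],[0,0,0],[0,0,0],[0,0,0],[0,0,0]]'

```text
clock: 39.23
ee_pos: [0.5636, -0.3004, 0.3226]
ee_rot: [179.8, 0.1, 90.3]
wrist_force: [0.5, -0.4, -3.3]
gripper_width: 0.0499
grasp_force: 30.0
```

>>> step_arm --grip '[255,255,255,255,255,255,255,255,255,255]' --translation '[[0.4,-0.07,0],[0.8,-0.15,0],[1,-0.16,0],[1,-0.16,0],[1,-0.16,0],[1,-0.16,0],[1,-0.16,0],[1,-0.16,0],[1,-0.16,0],[1,-0.16,0]]' --dr '[[0,0,0],[0,0,0],[0,0,0],[0,0,0],[0,0,0],[0,0,0],[0,0,0],[0,0,0],[0,0,0],[0,0,0]]'

```text
clock: 40.07
ee_pos: [0.5223, -0.0682, 0.317]
ee_rot: [-179.8, -0.0, 90.3]
wrist_force: [0.7, 0.4, -3.9]
gripper_width: 0.05
grasp_force: 30.0
```

>>> step_arm --grip '[255,255,255,255,255,255,255,255,255,255]' --translation '[[1,-0.16,0],[1,-0.16,0],[1,-0.16,0],[0.8,-0.15,0],[0.36,0,0],[0,0,0],[0,0,0.5],[0,0,0.9],[0,0,0.9],[0,0,0.9]]' --dr '[[0,0,0],[0,0,0],[0,0,0],[0,0,0],[0,0,0],[0,0,0],[0,0,0],[0,0,0],[0,0,0],[0,0,0]]'

```text
clock: 40.9
ee_pos: [0.5075, 0.0329, 0.2374]
ee_rot: [-180.0, 0.0, 90.3]
wrist_force: [-0.5, -0.5, -4.6]
gripper_width: 0.05
grasp_force: 30.0
```

>>> step_arm --grip '[255,255,255,255,255,255]' --translation '[[0,0,0.9],[0,0,0.9],[0,0,0.8],[0,0,0.5],[0,0,0],[0,0,0]]' --dr '[[0,0,0],[0,0,0],[0,0,0],[0,0,0],[0,0,0],[0,0,0]]'

```text
clock: 41.4
ee_pos: [0.5072, 0.033, 0.1604]
ee_rot: [-179.9, 0.0, 90.3]
wrist_force: [-0.5, 0.1, -3.2]
gripper_width: 0.0497
grasp_force: 30.0
```

>>> step_arm --grip '[255,255,255,255,255,255,255,255]' --translation '[[0.02,0.05,0.6],[0,0,0.8],[0,0,0.5],[0,0,0.3],[0,0,0.12],[0,0,0.08],[0,0,0],[0,0,0]]' --dr '[[0,0,0],[0,0,0],[0,0,0],[0,0,0],[0,0,0],[0,0,0],[0,0,0],[0,0,0]]'

```text
clock: 42.07
ee_pos: [0.5097, 0.0343, 0.102]
ee_rot: [179.9, -0.0, 90.3]
wrist_force: [-0.3, 0.7, -3.9]
gripper_width: 0.0496
grasp_force: 30.0
```

>>> step_arm --grip '[255,255,255,255]' --translation '[[0,0,0.05],[0,0,0.03],[0,0,0],[0,0,0]]' --dr '[[0,0,0],[0,0,0],[0,0,0],[0,0,0]]'

```text
clock: 42.4
ee_pos: [0.5091, 0.0343, 0.0993]
ee_rot: [180.0, 0.0, 90.3]
wrist_force: [-0.4, 0.8, -3.2]
gripper_width: 0.05
grasp_force: 30.0
```

>>> step_arm --grip '[255,255,255,255]' --translation '[[0,0,0.05],[0,0,0.03],[0,0,0],[0,0,0]]' --dr '[[0,0,0],[0,0,0],[0,0,0],[0,0,0]]'

```text
clock: 42.73
ee_pos: [0.509, 0.0343, 0.0971]
ee_rot: [-180.0, 0.0, 90.3]
wrist_force: [0.2, 0.1, -4.4]
gripper_width: 0.0502
grasp_force: 30.0
```

>>> step_arm --grip '[255,255,255]' --translation '[[0,0,0.04],[0,0,0],[0,0,0]]' --dr '[[0,0,0],[0,0,0],[0,0,0]]'

```text
clock: 42.98
ee_pos: [0.509, 0.0343, 0.0961]
ee_rot: [-180.0, -0.0, 90.3]
wrist_force: [0.0, -0.1, -3.4]
gripper_width: 0.0495
grasp_force: 30.0
```

>>> step_arm --grip '[255,255,255]' --translation '[[0,0,0.04],[0,0,0],[0,0,0]]' --dr '[[0,0,0],[0,0,0],[0,0,0]]'

```text
clock: 43.23
ee_pos: [0.5091, 0.0343, 0.0956]
ee_rot: [180.0, -0.0, 90.3]
wrist_force: [-1.7, 0.2, 3.4]
gripper_width: 0.0501
grasp_force: 30.0
```

Contact. Release and rise, then check.

>>> step_arm --grip '[0,0,0,0,0,0,0,0,0,0]' --translation '[[0,0,0],[0,0,0],[0,0,0],[0,0,0],[0,0,0],[0,0,0],[0,0,-0.4],[0,0,-1],[0,0,-1],[0,0,-1]]' --dr '[[0,0,0],[0,0,0],[0,0,0],[0,0,0],[0,0,0],[0,0,0],[0,0,0],[0,0,0],[0,0,0],[0,0,0]]'

```text
clock: 44.07
ee_pos: [0.5088, 0.0343, 0.1816]
ee_rot: [-180.0, 0.0, 90.3]
wrist_force: [-0.3, -0.0, 1.0]
gripper_width: 0.0876
grasp_force: 0.0
```

>>> step_arm --grip '[0,0,0,0,0,0,0,0,0,0]' --translation '[[0,0,-1],[0,0,-1],[0,0,-1],[0,0,-1],[0,0,-1],[0,0,-1],[0,0,-0.5],[0,0,0],[0,0,0],[0,0,0]]' --dr '[[0,0,0],[0,0,0],[0,0,0],[0,0,0],[0,0,0],[0,0,0],[0,0,0],[0,0,0],[0,0,0],[0,0,0]]'

```text
clock: 44.9
ee_pos: [0.5083, 0.0343, 0.3418]
ee_rot: [-179.9, 0.0, 90.3]
wrist_force: [0.3, 0.3, -0.3]
gripper_width: 0.0876
grasp_force: 0.0
```

Run:
```python
from h import *
import pickle
c=cam('side'); pickle.dump(c,open('s8.pkl','wb'))
save(c,'s8',(200,80,380,260),3.3); s=ctrl.get_state(); print(s['clock'],s['ee_pos'])
```

```text
44.95 [0.50821901 0.0342383  0.34144613]
```

View pics/s8.png

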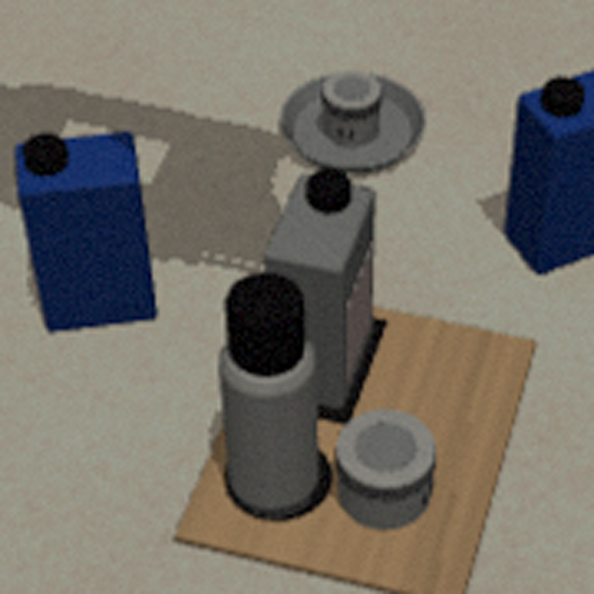

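The picture shows everything upright: spray can on the round pad (base about 272,490; pad centre 277,485, so about 3 mm off), tin square on the oblong pad (cap 329,190), piston centred in the dish (352,105), and large piston unmoved (385,450). Handing in.

```bash
python3 -c "
from station import ctrl
print(ctrl.job_done())"
```

```text
the job is handed in; nothing more can be done
None
```

I handed the job in at about 45 s: the last picture shows the small piston upright in the dish, the spray can and solvent tin back upright on their pads, and the large piston where it was; the wrench and glue pot were never approached, and the hand-in returned no verdict.

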